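# Press a label holder home behind the lip of a vial shelf

## Task

Take the label holder with the blue grip bar from the wooden stand by its grip bar, with a light grip because the plastic is brittle, and push it straight down behind the steel lip of the empty bay at the front edge of the vial shelf. Press it, firmly but not hard, onto the orange sprung strip until the strip is fully down, and finish while still gripping the holder and keeping it pressed home, so that I can tighten the locking screw: do not let go. Leave the yellow holder, the vials in the shelf and the large beaker behind the stand undisturbed.

Things in the scene. Friction and masses are not known exactly. Their poses are not given: they have to be found in the camera images.
- blue_holder: label holder: white plate 5 mm thick (x), 60 mm wide (y), 85 mm tall (z); its top 20 mm is a blue grip bar 12 mm thick, 40 mm wide, centred. Origin: centre of its bottom edge. About 45 g. Stands upright in a stand slot (may lean 3 degrees). Foot narrows to 3 mm. Brittle: grip with 20 to 40 N; the forces of both fingers added (twice the grip) must stay under 120 N, its force on the shelf under 35 N
- yellow_holder: label holder: white plate 5 mm thick (x), 60 mm wide (y), 85 mm tall (z); its top 20 mm is a yellow grip bar 12 mm thick, 40 mm wide, centred. Origin: centre of its bottom edge. Stands in the other slot of the stand and stays there
- stand: fixed wooden block, 46 mm (x) by 170 mm (y) by 28 mm high, with two slots along y (22 mm deep, 6.5 mm wide), their centres at y = +42 and -42 mm, floors 6 mm above the table. Either holder may be in either slot. Origin: centre of its underside
- vial_shelf: fixed aluminium vial shelf, deck 110 mm deep (x -45 to +65 mm), 200 mm wide (y), 45 mm high; front faces its -x. Before the front runs a label channel with two bays 68 mm wide: left (y +45 mm) filled by a fixed grey-gripped holder, right (y -45 mm) empty. Origin: on the table under the deck, 45 mm behind the front face
- bay (a point): centre of the empty bay's mouth, 32 mm above the table. Channel 8 mm wide in x (front face and lip 4 mm to either side), 68 mm in y. Lip 3 mm thick, 32 mm high, then flaring forward at 45 degrees to 39 mm. Axes as the shelf's: x into the shelf, y along the lip, z up. A holder that is home has its bottom edge 24 mm below this point
- seat_strip (a joint): travel of the orange sprung strip at the bottom of the empty bay: 0 = up (top 18 mm above the table), 0.010 m = fully down on a hard stop (top 8 mm above the table). Spring 3.6 N at 0, 9.6 N at the end; it lifts the holder when not pressed. Home is more than 7.5 mm
- vial_1: glass vial with a blue cap, 18 mm across, 49 mm tall, loose, standing in a 9 mm deep well of the shelf deck. Origin: centre of its underside
- vial_3: glass vial with a red cap, 18 mm across, 49 mm tall, loose, standing in a 9 mm deep well of the shelf deck. Origin: centre of its underside
- vial_4: glass vial with a black cap, 18 mm across, 49 mm tall, loose, standing in a 9 mm deep well of the shelf deck. Origin: centre of its underside
- beaker_250: loose glass beaker, 74 mm across, 96 mm tall, standing behind the stand; leave alone. Origin: centre of its underside

How it is judged:
On the way, in this order (a step that is already met when the one before it is completed fails the run):
1. the blue holder is gripped and lifted clear out of the stand (height (world z) of blue_holder above 0.035 m and contact force between the fingers and blue_holder above 1 N), for 0.1 s.
2. its foot is behind the lip of the empty bay (x of blue_holder in the frame of bay between -0.004 and 0.004 m and y of blue_holder in the frame of bay between -0.008 and 0.008 m and z of blue_holder in the frame of bay below -0.006 m and contact force between the fingers and blue_holder above 1 N), for 0.1 s.
At the end, for the whole second after the job is handed in: blue holder in the empty bay behind the lip (4 mm across, 8 mm along), upright and in line within 7 degrees, bottom edge 20 mm below the bay mouth, strip down over 7.5 mm; at rest, still held (over 3 N) and pressing on the shelf (over 3 N); vials and yellow holder upright (x of blue_holder in the frame of bay between -0.004 and 0.004 m and y of blue_holder in the frame of bay between -0.008 and 0.008 m and value of joint seat_strip above 0.0075 m and z of blue_holder in the frame of bay below -0.02 m and angle between blue_holder's own z axis and vertical below 0.12 rad and angle between the y axis of blue_holder and the y axis of vial_shelf, either way round below 0.12 rad and contact force between the fingers and blue_holder above 3 N and contact force between blue_holder and vial_shelf above 3 N and linear speed of blue_holder below 0.02 m/s and angle between each of vial_1, vial_3, vial_4's own z axis and vertical below 0.4 rad and angle between yellow_holder's own z axis and vertical below 0.25 rad); the arm keeps its last pose, push and grip.
It fails at once if the blue holder is gripped too hard (both finger forces added over 120 N) (contact force between the fingers and blue_holder above 120 N).
It fails at once if the holder is pressed against the shelf with more than 35 N (contact force between blue_holder and vial_shelf above 35 N).
It fails at once if the yellow holder is disturbed (moved 15 mm) (distance of yellow_holder from where it was at the start of the episode above 0.015 m).
It fails at once if a vial in the shelf is tipped or displaced by 15 mm (distance of any of vial_1, vial_3, vial_4 from where it was at the start of the episode above 0.015 m or angle between any of vial_1, vial_3, vial_4's own z axis and vertical above 0.4 rad).
It fails at once if the large beaker is moved by 20 mm (distance of beaker_250 from where it was at the start of the episode above 0.02 m).
It also fails if it takes over 45 s, if anything falls off the work surface, if the arm or the gripper's body presses on something with over 40 N, if the wrist force passes 120 N, or if a joint passes its speed limit or range.

## Robot

A 6-joint arm with a two-finger parallel gripper is mounted at the origin on a cart in front of the work surface, level with it; the furniture and walls round the work are solid. World frame = base frame: x ahead of the robot, y to its left, z up, the work surface at z = 0. Lengths are in m, angles in rad, forces in N, time in s.
With the tool pointing down it reaches from about 0.325 to 0.775 m from the base axis. Payload 5.5 kg.
Tool frame: the origin (TCP) lies at the very end of the fingers, on their centre line; the grasp point (between the pads) lies 19 mm behind it (robot.tcp_to_grasp is the distance from the TCP to the grasp point, in m); z points along the fingers, y is the line along which they close (so a half turn about z gives the same grasp; the last joint's range is limited). The gripper opens to 85 mm and grips with 20 to 120 N. Pads are 22 mm wide; open, the fingers measure 114 mm over their backs; the gripper's body (76 mm by 85 mm) begins 54 mm behind the grasp point. The pads swing forward as they close: fully open they stand 13 mm farther back than shut.
Start: joints at [1.29, 0.091, 1.231, -0, 1.82, -0.057], TCP at [0.133, 0.585, 0.231] pointing down, gripper open.
Joint ranges: [-2.87, 2.87], [-0.86, 2.18], [0.17, 2.46], [-1.51, 4.65], [0.06, 2.69], [-2.65, 2.65]. Speed limits (rad/s): [2.57, 2.57, 3.01, 3.14, 3.14, 3.14].

## Interface

Orientations are given as a unit quaternion [x, y, z, w].
In Python, from workcell import robot, vision, finder gives the robot as it stands. Calls block until the motion is done:
- robot.goto(position, orientation): joint-space move of the TCP to a pose.
- robot.move_l(position, attitude=None, speed=0.15): straight line of the TCP; attitude=None keeps the orientation; speed is the mean speed in m/s.
- robot.move_joints(angles): joint-space move.
- robot.grip(opening, strength=None): opening from 0.0 (shut) to 1.0 (fully open); strength is the grip in N (None keeps the last); returns when the fingers have stopped.
- robot.dwell(seconds).
- robot.inverse_kinematics(position, orientation): joint angles nearest the present ones, or None.
- robot.get_state(): the state.
- vision.get_image(name): name is "scene" or "top"; returns the picture (420x560x3 uint8, red, green, blue); there is no depth.
- vision.camera_info(name): a dict with "fx", "fy", "cx", "cy" (pixels), "extrinsics" (4x4, takes a point from camera to world coordinates). Camera axes: x right, y down, z forward; pixel columns grow to the right and rows downward; lengths in m; the calibration is good to about 2 mm. A picture is of the moment at which its call begins. camera_info takes no time and is no camera call.
A pose or a line that the arm cannot do raises robot.Unreachable and nothing moves.
- robot.hand_in(): hands the job in; it is judged then, once.
Trained networks look in the newest picture that a camera, given by its name, has taken for a name from the list of things; names that differ only in an ending like _2 or _b are one class to them, and where a whole thing is asked for, a point or a joint stands for the part that bears it (a point fixed in the world has none). Each returns a list of dicts, best first, with "conf" (0 to 1); they miss things now and then, are a little off and sometimes report something else, mostly with a low value. They report only what shows in the picture. A call takes as long as a camera call.
- finder.look_for(camera, thing): "point" ([x, y, z] in m, in world coordinates, good to about 4 mm: the middle of the surface that is visible of it).
- finder.trace(camera, thing): "region" (420x560 bool, what is visible of it).
The state is a dict: "time_s": time; "joints": joint angles; "joint_velocities": joint speeds; "tau": joint torques, N m; "tcp_pos": TCP position; "eef_rot": TCP orientation; "wrist_force": force on the tool from outside, world axes, zero at the start; "torque": the same for the moment, N m; "finger_gap": opening from 0.0 (shut) to 1.0 (fully open); "gripper_force": force on a finger pad.
Only numpy, scipy, OpenCV 4.12 (cv2) and the standard library are available. Lean on these libraries where they do the work, as an engineer would, in place of code of your own. Each camera call takes 0.05 s, during which the arm holds its last target. There are 200 camera calls.

## Working session

There is one attempt and no reset: what is moved stays moved. The work goes in short steps, each a Python script; the robot and the scene stay as the last script left them, time stands still between calls to the robot, and variables do not carry over. Pictures are saved under pics/ and viewed, at most 10 in all, crops included, and the job is handed in when it is done.

```bash
mkdir -p pics; python3 - <<'E'
from workcell import robot, vision, finder
import cv2, numpy as np
for c in("scene","top"):
    im=vision.get_image(c); cv2.imwrite(f"pics/{c}0.png",im[:,:,::-1])
    i=vision.camera_info(c); print(c,i["fx"],i["cx"],i["cy"],np.round(i["extrinsics"],3).tolist())
    for t in("blue_holder","yellow_holder","stand","vial_shelf","seat_strip","vial_1","vial_3","vial_4","beaker_250"):
        print(t,[(np.round(d["point"],3).tolist(),round(d["conf"],2)) for d in finder.look_for(c,t)][:2])
s=robot.get_state();print(s)
E
```

```text
scene 478.1253674654373 284.53882975884466 208.79967417192395 [[0.726, -0.52, 0.449, -0.02], [-0.687, -0.566, 0.456, -0.552], [0.017, -0.64, -0.768, 0.965], [0.0, 0.0, 0.0, 1.0]]
blue_holder [([0.442, -0.241, 0.065], 0.72)]
yellow_holder [([0.424, -0.323, 0.065], 0.79)]
stand [([0.42, -0.281, 0.031], 0.74)]
vial_shelf [([0.52, 0.205, 0.044], 0.7)]
seat_strip [([0.44, -0.241, 0.063], 0.17)]
vial_1 [([0.569, 0.284, 0.066], 0.55), ([0.565, 0.223, 0.069], 0.4)]
vial_3 [([0.569, 0.284, 0.066], 0.55), ([0.565, 0.223, 0.069], 0.4)]
vial_4 [([0.569, 0.284, 0.066], 0.55), ([0.565, 0.223, 0.069], 0.4)]
beaker_250 [([0.634, -0.339, 0.059], 0.78)]
top 463.1420929711159 282.6083090635709 200.43280852811557 [[-0.007, -0.987, 0.162, 0.303], [-1.0, 0.01, 0.022, -0.015], [-0.023, -0.162, -0.987, 1.444], [0.0, 0.0, 0.0, 1.0]]
blue_holder []
yellow_holder [([0.425, -0.314, 0.088], 0.4)]
stand [([0.437, -0.278, 0.025], 0.87)]
vial_shelf [([0.533, 0.222, 0.049], 0.69)]
seat_strip []
vial_1 [([0.574, 0.285, 0.076], 0.42), ([0.643, -0.343, 0.045], 0.28)]
vial_3 [([0.574, 0.285, 0.076], 0.42), ([0.643, -0.343, 0.045], 0.28)]
vial_4 [([0.574, 0.285, 0.076], 0.42), ([0.643, -0.343, 0.045], 0.28)]
beaker_250 [([0.642, -0.343, 0.047], 0.78)]
{'time_s': 1.0, 'joints': array([ 1.29027068e+00,  9.10786967e-02,  1.23071953e+00, -1.73079636e-05,
        1.81976339e+00, -5.66889748e-02]), 'joint_velocities': array([-0.00018786, -0.00153519,  0.00196242, -0.00093186,  0.00135606,
       -0.00094731]), 'tau': array([ 1.05997198e-03, -4.58511722e+01, -4.18084967e+01, -2.66999468e-04,
        1.90432147e-03,  8.02162646e-06]), 'tcp_pos': array([0.13318931, 0.58504938, 0.23127694]), 'eef_rot': array([1.11686958e-01, 9.93743439e-01, 1.38892041e-05, 1.08720375e-05]), 'wrist_force': array([-0.36740374,  0.63869447,  1.19908269]), 'torque': array([-0.03947278,  0.00626415, -0.04788187]), 'gripper_force': 0.0, 'finger_gap': 0.9967579785328069}
```

View pics/scene0.png

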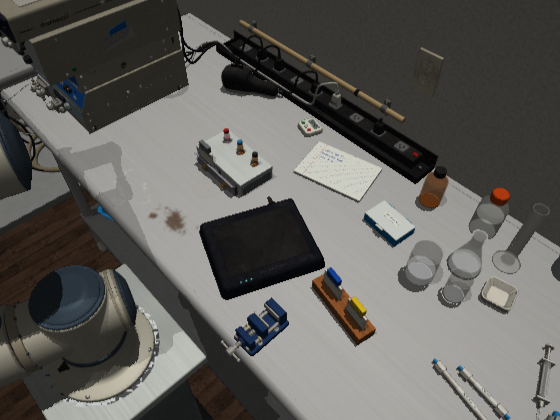

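View pics/top0.png

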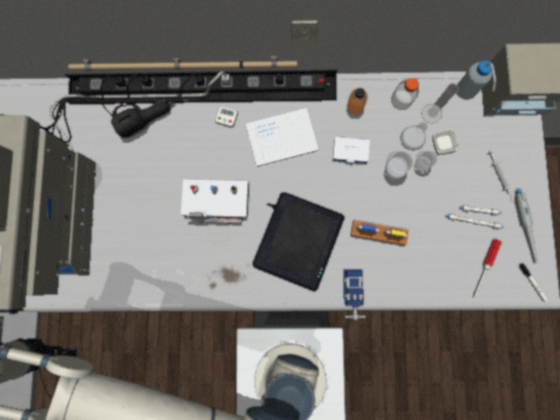

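The scene picture shows the stand near (343,305) with blue at (333,276) and yellow at (358,303), and the shelf at (233,160). In the top picture, the shelf is at (214,203) and the stand at (380,232), with blue at (368,229). Next I'll enlarge these and get the traces.

```bash
python3 - <<'E'
from workcell import robot, vision, finder
import cv2, numpy as np
tiles=[]
for c,boxes in(("scene",[(185,118,100,90),(295,255,100,90)]),("top",[(165,160,100,90),(335,190,100,90)])):
    im=vision.get_image(c)[:,:,::-1].copy(); np.save(f"{c}.npy",im)
    out=im.copy()
    for t,n in(("vial_shelf","shelf"),("stand","stand"),("blue_holder","blue"),("yellow_holder","yellow")):
        r=finder.trace(c,t)
        print(c,t,[(round(d["conf"],2),int(d["region"].sum())) for d in r])
        if r:
            m=r[0]["region"]; np.save(f"{c}_{n}.npy",m)
    row=[]
    for x,y,w,h in boxes:
        row.append(cv2.resize(im[y:y+h,x:x+w],None,fx=4,fy=4,interpolation=cv2.INTER_CUBIC).clip(0,255))
        if c=="x":pass
    for k,n in enumerate(("shelf","stand")):
        x,y,w,h=boxes[k]
        try:
            m=np.load(f"{c}_{n}.npy")[y:y+h,x:x+w].astype(np.uint8)
            m=cv2.resize(m,None,fx=4,fy=4,interpolation=cv2.INTER_NEAREST)
            cs,_=cv2.findContours(m,0,1); row[k]=np.ascontiguousarray(row[k]); cv2.drawContours(row[k],cs,-1,(0,255,0),1)
        except Exception as e: print(e)
    tiles.append(np.hstack(row))
big=np.vstack(tiles); cv2.imwrite("pics/z1.png",cv2.resize(big,(667,600)))
cv2.imwrite("pics/zs.png",tiles[0])
E
```

```text
scene vial_shelf [(0.62, 2731)]
scene stand [(0.97, 1227)]
scene blue_holder [(0.59, 354)]
scene yellow_holder [(0.63, 443)]
top vial_shelf [(0.83, 2587)]
top stand [(0.9, 724)]
top blue_holder [(0.43, 97)]
top yellow_holder []
```

View pics/z1.png

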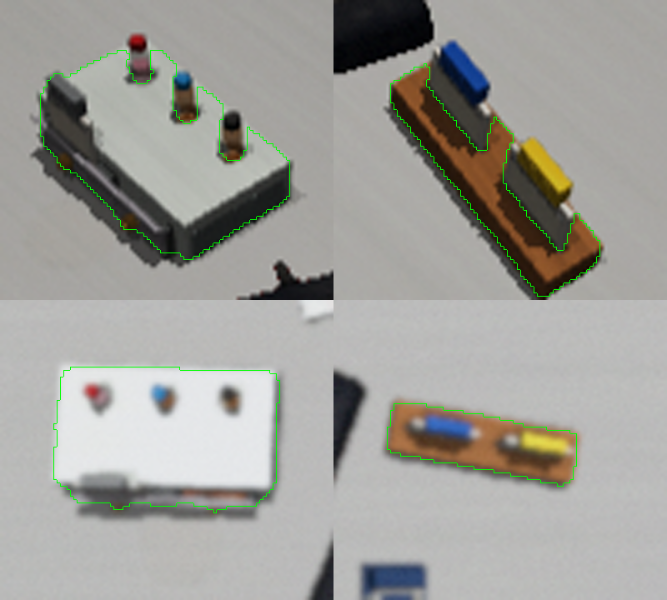

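Shelf: the front faces the robot (down in the top view), with the empty bay to the right. The traces fit well. Now I'll fit model edges in both cameras for metric poses.

```bash
cat > h.py <<'E'
import numpy as np, cv2
from workcell import robot, vision, finder
from scipy.optimize import minimize
from scipy.ndimage import map_coordinates, gaussian_filter
from scipy.spatial.transform import Rotation as R
CI={c:vision.camera_info(c) for c in("scene","top")}
def proj(c,P):
    i=CI[c];E=np.array(i["extrinsics"]);q=(np.atleast_2d(P)-E[:3,3])@E[:3,:3]
    return np.c_[i["fx"]*q[:,0]/q[:,2]+i["cx"],i["fy"]*q[:,1]/q[:,2]+i["cy"]]
def place(p,L):   # p=(x,y,yaw[,z])
    c,s=np.cos(p[2]),np.sin(p[2]);L=np.asarray(L,float)
    return np.c_[p[0]+c*L[:,0]-s*L[:,1],p[1]+s*L[:,0]+c*L[:,1],L[:,2]]
def edgefit(chans,edges,p0,ctr):
    """edges: list of (a,b) local segments; chan image high inside. maximise inside-outside step"""
    def cost(p,sig):
        t=0
        for c,im in chans[sig].items():
            cc=proj(c,place(p,[ctr]))[0]
            for a,b in edges:
                s=np.linspace(.04,.96,60)[:,None]
                u=proj(c,place(p,np.array(a)*(1-s)+np.array(b)*s))
                d=u[-1]-u[0];L=np.linalg.norm(d);n=np.array([-d[1],d[0]])/L
                if n@(cc-u.mean(0))<0:n=-n
                v=lambda o:map_coordinates(im,[(u+o*n)[:,1],(u+o*n)[:,0]],order=1)
                t-=np.mean(np.clip(v(1)-v(-1),-50,100))*L
        return t
    p=np.array(p0,float)
    for sig in(2,1,.6):
        r=minimize(cost,p,args=(sig,),method="Nelder-Mead",options=dict(initial_simplex=np.vstack([p]+[p+e for e in np.diag([.006,.006,.04])*sig]),xatol=1e-5,fatol=1e-3));p=r.x
    return p,r.fun
def rect(x0,x1,y0,y1,z):
    q=[(x0,y0,z),(x1,y0,z),(x1,y1,z),(x0,y1,z)];return [(q[k],q[(k+1)%4]) for k in range(4)]
E
cat > fit.py <<'E'
from h import *
I={c:np.load(f"{c}.npy") for c in("scene","top")}
g=lambda f,cs:{s:{c:gaussian_filter(f(I[c].astype(float)),s) for c in cs} for s in(2,1,.6)}
gray=lambda im:im.mean(2); brown=lambda im:im[:,:,2]-im[:,:,0]
se=rect(-.045,.065,-.1,.1,.045)[:3]+[((-.045,0,.045),(-.045,-.1,.045))]
st=[e for e in rect(-.023,.023,-.085,.085,.028)]
for cs in(("scene",),("top",),("scene","top")):
    a=edgefit(g(gray,cs),se,(.535,.215,0.),(0,0,.045)); b=edgefit(g(brown,cs),st,(.433,-.28,-.15),(0,0,.028))
    print(cs,"shelf",a[0].round(4),round(a[1]),"stand",b[0].round(4),round(b[1]))
S,T=a[0],b[0]; np.save("S.npy",S);np.save("T.npy",T)
# blue bar: silhouette fit, params x,y,yaw, lean fixed 0, z free
M={}
for c in I:
    im=I[c].astype(float);m=(im[:,:,0]-im[:,:,2]).clip(0,110)/110
    keep=np.zeros_like(m);u=proj(c,place(T,[(0,.042,.08)]))[0].astype(int) if False else None
    M[c]=m
def bar(c,p,z,y0,lean=0,w=.02):
    L=np.array([(x,y,q) for x in(-.006,.006) for y in(-w,w) for q in(-.01,.01)])
    L=R.from_rotvec([0,lean,0]).apply(L)+[0,0,z];return proj(c,place(p,L))
def cost(p,cs,col):
    t=0
    for c in cs:
        h=cv2.convexHull(bar(c,p[:3],p[3],0).astype(np.float32));h4=np.round((h*8+3.5)).astype(np.int32)
        u0=(h.reshape(-1,2).min(0)-12).astype(int);k=np.zeros((60*8,60*8),np.uint8)
        cv2.fillConvexPoly(k,h4-(u0*8),1);k=cv2.resize(k.astype(np.float32),(60,60),interpolation=cv2.INTER_AREA)
        m=W[col][c][u0[1]:u0[1]+60,u0[0]:u0[0]+60]; t+=np.abs(k-m).sum()
    return t
W={"blue":{},"yellow":{}}
for c in I:
    im=I[c].astype(float)
    for col,f in(("blue",im[:,:,0]-im[:,:,2]),("yellow",np.minimum(im[:,:,1],im[:,:,2])-im[:,:,0])):
        f=f.copy();box=np.zeros_like(f);x,y={"scene":(345,290),"top":(382,232)}[c];box[y-32:y+32,x-32:x+32]=1
        f*=box; f[f<25]=0; W[col][c]=(f/np.percentile(f[f>40],60)).clip(0,1)
for col,y in(("blue",.042),("yellow",-.042)):
    q=place(T,[(0,y,.08)])[0]
    for cs in(("scene",),("top",),("scene","top")):
        p0=np.array([q[0],q[1],T[2],.081]);r=minimize(cost,p0,args=(cs,col),method="Nelder-Mead",options=dict(initial_simplex=np.vstack([p0]+[p0+e for e in np.diag([.006,.006,.06,.006])]),xatol=1e-5))
        print(col,cs,r.x.round(4),round(r.fun,1),"slot-pred",q.round(4))
    if col=="blue":np.save("B.npy",r.x)
print("bay",place(S,[(-.049,-.045,.032)]))
out=[]
for c,bx in(("scene",[(185,118),(295,245)]),("top",[(165,160),(330,187)])):
    row=[]
    for (x,y),E in zip(bx,(se,st)):
        k=cv2.resize(I[c][y:y+75,x:x+100],None,fx=4,fy=4,interpolation=cv2.INTER_CUBIC)
        for a,b in E+([((-.049,-.011,.032),(-.049,-.079,.032)),((-.045,-.1,.0),(-.045,.1,.0))] if E is se else []):
            u=(proj(c,place(S if E is se else T,[a,b]))-[x,y])*4+1.5;cv2.line(k,*[tuple(int(v) for v in w) for w in u],(0,0,255),1)
        row.append(k)
    out.append(np.hstack(row))
cv2.imwrite("pics/fit.png",np.vstack(out))
E
python3 fit.py
```

```text
('scene',) shelf [ 0.5358  0.2289 -0.0493] -5944 stand [ 0.4363 -0.278  -0.1823] -6585
('top',) shelf [ 0.5342  0.2284 -0.0448] -7637 stand [ 0.4343 -0.2782 -0.1966] -6939
('scene', 'top') shelf [ 0.5349  0.2286 -0.0455] -13424 stand [ 0.4358 -0.2782 -0.1859] -12938
blue ('scene',) [ 0.4536 -0.2309 -0.3555  0.0656] 68.8 slot-pred [ 0.4435 -0.2369  0.08  ]
blue ('top',) [ 0.4429 -0.2379 -0.1304  0.0821] 21.6 slot-pred [ 0.4435 -0.2369  0.08  ]
blue ('scene', 'top') [ 0.4436 -0.2355 -0.2137  0.0838] 101.1 slot-pred [ 0.4435 -0.2369  0.08  ]
yellow ('scene',) [ 0.4298 -0.3196 -0.199   0.0806] 150.3 slot-pred [ 0.428  -0.3195  0.08  ]
yellow ('top',) [ 0.4278 -0.326  -0.2383  0.0908] 185.4 slot-pred [ 0.428  -0.3195  0.08  ]
yellow ('scene', 'top') [ 0.4265 -0.3211 -0.2135  0.0869] 349.1 slot-pred [ 0.428  -0.3195  0.08  ]
bay [[0.48388485 0.18585801 0.032     ]]
```

View pics/fit.png

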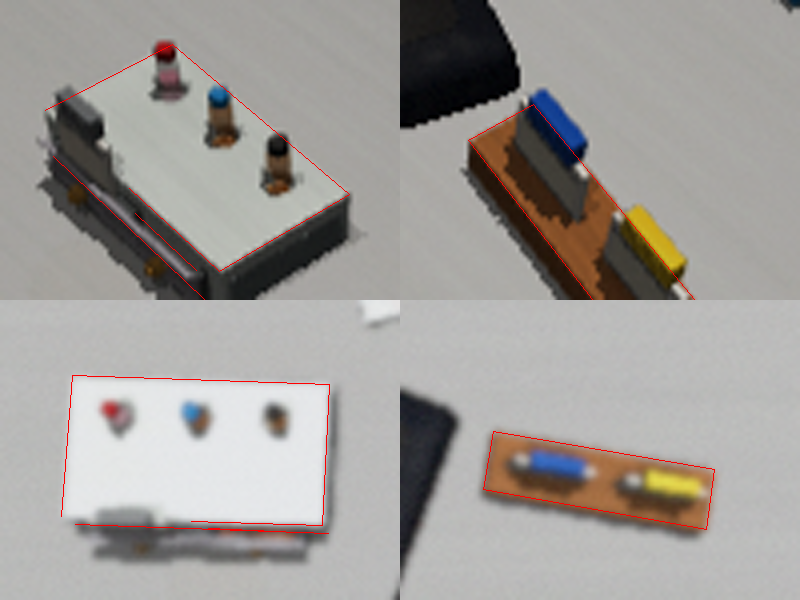

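The fit overlays agree within about 2 mm: bay at (0.484, 0.186) with yaw −0.046, blue bar at (0.443, −0.236) with yaw −0.19. The bar height of 0.082–0.084 matches the expected 0.081. Grasping now.

```bash
cat >> h.py <<'E'
def down(th,flip=1):
    y=flip*np.array([np.cos(th),np.sin(th),0]);z=np.array([0,0,-1.])
    return R.from_matrix(np.c_[np.cross(y,z),y,z]).as_quat()
def st():
    s=robot.get_state();print("t %.2f tcp %s F %s tau %s grip %.1f gap %.3f"%(s["time_s"],s["tcp_pos"].round(4),s["wrist_force"].round(1),s["torque"].round(2),s["gripper_force"],s["finger_gap"]));return s
E
python3 - <<'E'
from h import *
th=-.19; x,y=.4433,-.2362
j0=robot.get_state()["joints"]
for f in(1,-1):
    print(f,[np.round(robot.inverse_kinematics(p,down(t,f)),2) for p,t in(([x,y,.2],th),([.484,.186,.2],-.0455))])
f=min((1,-1),key=lambda f:max(abs(robot.inverse_kinematics(p,down(t,f))[5]) for p,t in(([x,y,.2],th),([.484,.186,.2],-.0455))))
print("flip",f);np.save("flip.npy",f)
robot.grip(.6,30)
robot.goto([x,y,.2],down(th,f));st()
robot.move_l([x,y,.062],speed=.08);st()
for c in("scene","top"):np.save(c+"1.npy",vision.get_image(c)[:,:,::-1])
robot.grip(0.,30);st()
robot.move_l([x,y,.14],speed=.08);st()
a=[]
for c,(u,v) in(("scene",(345,270)),("top",(370,225))):
    im=vision.get_image(c)[:,:,::-1];np.save(c+"2.npy",im);a.append(cv2.resize(im[v-50:v+50,u-50:u+50],(400,400),interpolation=cv2.INTER_CUBIC))
cv2.imwrite("pics/lift.png",np.hstack(a))
E
```

```text
1 [array([-0.56, -0.18,  1.55, -0.  ,  1.77, -0.37]), array([ 0.3 , -0.13,  1.51, -0.  ,  1.77,  0.35])]Traceback (most recent call last):
  File "<stdin>", line 5, in <module>
    return _wrapfunc(a, 'round', decimals=decimals, out=out)
    return _wrapit(obj, method, *args, **kwds)
    result = getattr(arr, method)(*args, **kwds)
TypeError: unsupported operand type(s) for *: 'NoneType' and 'float'
```

Flip +1 is the one that works.

```bash
python3 - <<'E'
from h import *
th=-.19; x,y=.4433,-.2362
robot.grip(.6,30)
robot.goto([x,y,.2],down(th));st()
robot.move_l([x,y,.062],speed=.08);st()
robot.grip(0.,30);st()
robot.move_l([x,y,.14],speed=.08);st()
a=[]
for c,(u,v) in(("scene",(345,270)),("top",(370,225))):
    im=vision.get_image(c)[:,:,::-1];np.save(c+"2.npy",im);a.append(cv2.resize(im[v-50:v+50,u-50:u+50],(400,400),interpolation=cv2.INTER_CUBIC))
cv2.imwrite("pics/lift.png",np.hstack(a))
E
```

```text
t 5.01 tcp [ 0.4437 -0.2357  0.2   ] F [-0.3 -0.   0.6] tau [0.04 0.04 0.03] grip 0.0 gap 0.602
t 6.88 tcp [ 0.4436 -0.2364  0.0626] F [-0.1  0.3  0.2] tau [-0.02 -0.03  0.01] grip 0.0 gap 0.598
t 7.32 tcp [ 0.4436 -0.2363  0.0622] F [ 1.1 -0.5  0.4] tau [-0.07 -0.21  0.01] grip 32.1 gap 0.131
t 8.44 tcp [ 0.443  -0.236   0.1392] F [ 0.3 -0.   0.1] tau [-0.04 -0.03  0.05] grip 31.9 gap 0.135
```

View pics/lift.png

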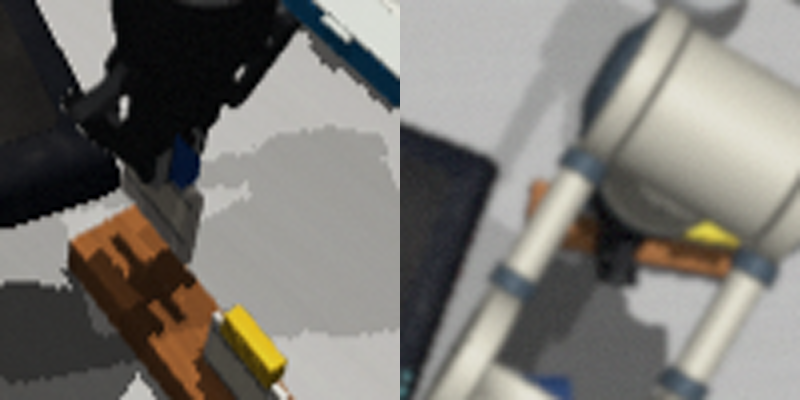

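The holder is gripped and lifted, and the slot at left in the crop is empty. Next I'll move above the bay and check the alignment in the scene view by overlaying the expected plate outline and the bay.

```bash
python3 - <<'E'
from h import *
S=np.load("S.npy");th=S[2];b=place(S,[(-.049,-.045,.032)])[0]
robot.move_l([.4433,-.2362,.2],speed=.12)
robot.goto([b[0],b[1],.2],down(th))
robot.move_l([b[0],b[1],.115],speed=.08);robot.dwell(.3);s=st()
im=vision.get_image("scene")[:,:,::-1];np.save("scene3.npy",im)
t=s["tcp_pos"];zb=t[2]-.056
P=place([t[0],t[1],th],[(x,y,z) for x in(-.0025,.0025) for y in(-.03,.03) for z in(zb,zb+.065)])
u=proj("scene",P);print(u.round(1))
o=np.array([200,100]);k=cv2.resize(im[o[1]:o[1]+100,o[0]:o[0]+100],(600,600),interpolation=cv2.INTER_CUBIC)
raw=k.copy()
d=lambda A,col:cv2.polylines(k,[np.round((A-o)*6+2.5).astype(np.int32)],True,col,1)
d(u[[0,1,3,2]],(0,0,255));d(proj("scene",place(S,[(-.053,-.011,.032),(-.053,-.079,.032),(-.045,-.079,.032),(-.045,-.011,.032)])),(0,255,0))
cv2.imwrite("pics/hov.png",k);cv2.imwrite("pics/hovraw.png",raw)
E
```

```text
t 12.27 tcp [0.484  0.1859 0.1153] F [0.4 0.1 0.3] tau [ 0.01 -0.01  0.01] grip 31.9 gap 0.133
[[231.3 177.6]
 [229.6 159.6]
 [217.8 165. ]
 [215.5 146.9]
 [232.9 176.7]
 [231.2 158.7]
 [219.3 164.1]
 [217.1 146.1]]
```

View pics/hov.png

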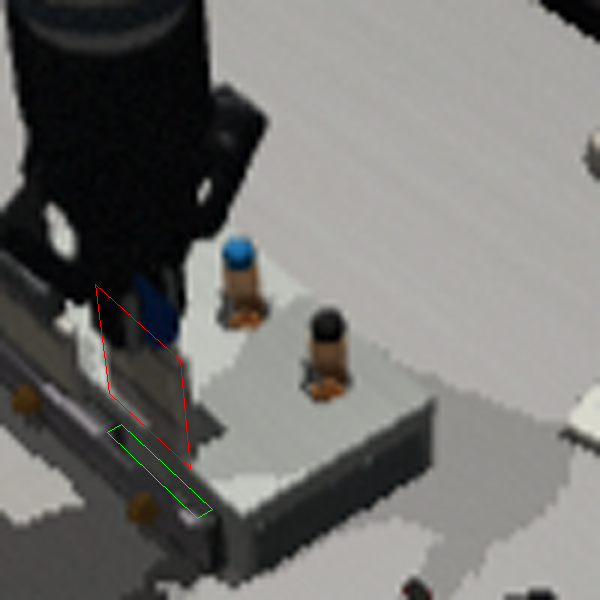

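View pics/hovraw.png

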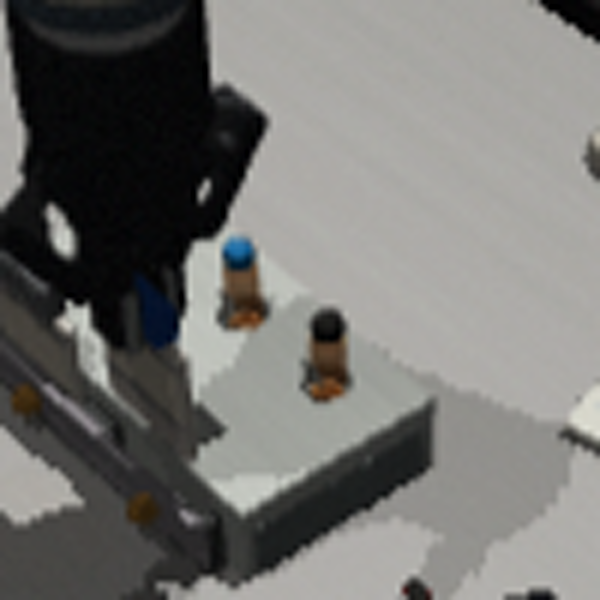

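The right edge of the plate (190,460) matches the predicted outline to within about 1–2 mm, and the bay lies below it as expected. I'll descend in force-watched steps.

```bash
python3 - <<'E'
from h import *
S=np.load("S.npy");b=place(S,[(-.0495,-.045,.032)])[0]
robot.move_l([b[0],b[1],.104],speed=.05);robot.dwell(.2);s=st();F0=s["wrist_force"]
z=.104
while z>.0705:
    z-=.002; robot.move_l([b[0],b[1],z],speed=.03);robot.dwell(.1);s=st();d=s["wrist_force"]-F0
    lim=5 if z>.075 else 9
    if abs(d[2])>lim or np.hypot(*d[:2])>4: print("STOP",d.round(1));break
E
```

```text
t 12.88 tcp [0.4835 0.1859 0.1042] F [-0.6 -0.7 -0.8] tau [-0.03 -0.02 -0.05] grip 31.9 gap 0.134
t 13.23 tcp [0.4834 0.1859 0.102 ] F [-0.7  0.7 -0.1] tau [0.02 0.02 0.  ] grip 31.9 gap 0.132
t 13.58 tcp [0.4834 0.1859 0.1   ] F [0.2 0.  0.2] tau [ 0.03 -0.02  0.02] grip 31.9 gap 0.130
t 13.93 tcp [0.4834 0.1859 0.0979] F [ 0.2  0.4 -0.8] tau [-0.01 -0.04  0.07] grip 31.9 gap 0.134
t 14.28 tcp [0.4834 0.1859 0.096 ] F [-1.3 -0.2 -0.5] tau [-0.05  0.   -0.01] grip 31.9 gap 0.137
t 14.63 tcp [0.4834 0.1859 0.094 ] F [0.5 0.7 0.3] tau [-0.02 -0.04  0.  ] grip 31.9 gap 0.134
t 14.98 tcp [0.4834 0.1859 0.092 ] F [-0.8  0.3  0.4] tau [-0.01 -0.06  0.04] grip 31.9 gap 0.132
t 15.33 tcp [0.4834 0.1859 0.0899] F [ 0.  -1.  -0.2] tau [0.01 0.01 0.03] grip 31.9 gap 0.134
t 15.68 tcp [0.4834 0.1859 0.088 ] F [0.3 0.  0.4] tau [0.04 0.   0.02] grip 31.9 gap 0.135
t 16.03 tcp [0.4834 0.1859 0.086 ] F [-0.4 -0.2  0.2] tau [ 0.03 -0.03  0.03] grip 31.9 gap 0.140
t 16.38 tcp [0.4834 0.1858 0.084 ] F [ 0.6  0.4 -0.4] tau [ 0.01 -0.22 -0.05] grip 31.9 gap 0.135
t 16.73 tcp [0.4834 0.1858 0.0819] F [ 1.8 -0.7  0.2] tau [ 0.01 -0.2   0.05] grip 31.9 gap 0.135
t 17.08 tcp [0.4834 0.1858 0.0799] F [ 1.  -0.1 -0.6] tau [-0.02 -0.25  0.02] grip 32.0 gap 0.133
t 17.43 tcp [0.4834 0.1858 0.0779] F [ 0.6 -0.2 -0.8] tau [-0.06 -0.29  0.06] grip 32.0 gap 0.134
t 17.78 tcp [0.4834 0.1859 0.0759] F [ 1.4 -1.4 -1.5] tau [-0.05 -0.32  0.04] grip 32.0 gap 0.132
t 18.13 tcp [0.4835 0.1859 0.0743] F [ 1.4 -0.1  1.6] tau [ 0.   -0.19  0.06] grip 32.2 gap 0.138
t 18.48 tcp [0.4835 0.186  0.0724] F [0.4 0.7 4.3] tau [-0.02 -0.07  0.03] grip 32.5 gap 0.134
t 18.83 tcp [0.4835 0.1859 0.0702] F [-0.2  0.9  5.1] tau [ 0.01 -0.09  0.05] grip 32.7 gap 0.134
```

In the bay, with strip contact at TCP 0.074 as predicted. Now pressing down to the hard stop.

```bash
python3 - <<'E'
from h import *
S=np.load("S.npy");b=place(S,[(-.0495,-.045,.032)])[0];z=.070
f=0
while z>.056 and f<14.5:
    z-=.001 if z>.066 else .0004; robot.move_l([b[0],b[1],z],speed=.02);robot.dwell(.25)
    f=np.mean([robot.get_state()["wrist_force"][2]]);s=st();print(round(z,4))
robot.dwell(1);st()
im=vision.get_image("scene")[:,:,::-1]
cv2.imwrite("pics/home.png",cv2.resize(im[100:200,190:290],(600,600),interpolation=cv2.INTER_CUBIC))
E
```

```text
t 19.33 tcp [0.4836 0.1859 0.0693] F [-0.4  1.1  5.5] tau [-0.03 -0.04  0.09] grip 32.8 gap 0.132
0.069
t 19.83 tcp [0.4836 0.186  0.0684] F [-0.2 -0.5  5.7] tau [-0.01 -0.    0.02] grip 32.8 gap 0.132
0.068
t 20.33 tcp [0.4836 0.1859 0.0676] F [ 0.8 -0.   7.1] tau [-0.01  0.   -0.02] grip 32.9 gap 0.134
0.067
t 20.83 tcp [0.4836 0.1859 0.0666] F [ 0.7 -0.4  5.8] tau [-0.08  0.06  0.01] grip 33.0 gap 0.133
0.066
t 21.33 tcp [0.4837 0.186  0.0664] F [0.  0.4 7.2] tau [0.01 0.15 0.02] grip 33.0 gap 0.134
0.0656
t 21.83 tcp [0.4837 0.186  0.0661] F [-0.3 -0.1  7.8] tau [-0.08  0.17  0.09] grip 33.1 gap 0.138
0.0652
t 22.33 tcp [0.4837 0.186  0.0658] F [-1.4 -1.5  7.8] tau [-0.04  0.14  0.04] grip 33.1 gap 0.141
0.0648
t 22.83 tcp [0.4837 0.186  0.0654] F [-0.1 -0.5  7.4] tau [-0.02  0.11  0.03] grip 33.1 gap 0.133
0.0644
t 23.33 tcp [0.4837 0.186  0.065 ] F [-1.1 -0.6  8.1] tau [-0.06  0.25 -0.03] grip 33.2 gap 0.130
0.064
t 23.83 tcp [0.4837 0.186  0.0647] F [-0.6 -1.1  8.8] tau [-0.07  0.19  0.05] grip 33.2 gap 0.137
0.0636
t 24.33 tcp [0.4837 0.186  0.0644] F [ 0.1 -0.3  9.3] tau [-0.1   0.23  0.05] grip 33.2 gap 0.136
0.0632
t 24.83 tcp [0.4837 0.186  0.0642] F [-2.  -0.4 10.5] tau [-0.08  0.41 -0.  ] grip 33.4 gap 0.132
0.0628
t 25.33 tcp [0.4838 0.186  0.0642] F [-3.6 -0.7 11.6] tau [-0.15  0.48  0.05] grip 33.6 gap 0.135
0.0624
t 25.83 tcp [0.4838 0.1861 0.0642] F [-2.9 -1.7 13. ] tau [-0.21  0.67  0.05] grip 33.9 gap 0.137
0.062
t 26.33 tcp [0.484  0.1861 0.0641] F [-3.8 -1.  14.2] tau [-0.29  0.65 -0.05] grip 34.1 gap 0.131
0.0616
t 26.83 tcp [0.4841 0.1861 0.0641] F [-3.4 -1.1 16.1] tau [-0.28  0.79 -0.01] grip 34.4 gap 0.137
0.0612
t 27.83 tcp [0.4841 0.1861 0.0641] F [-3.4 -1.4 15.6] tau [-0.33  0.75 -0.  ] grip 34.4 gap 0.134
```

View pics/home.png

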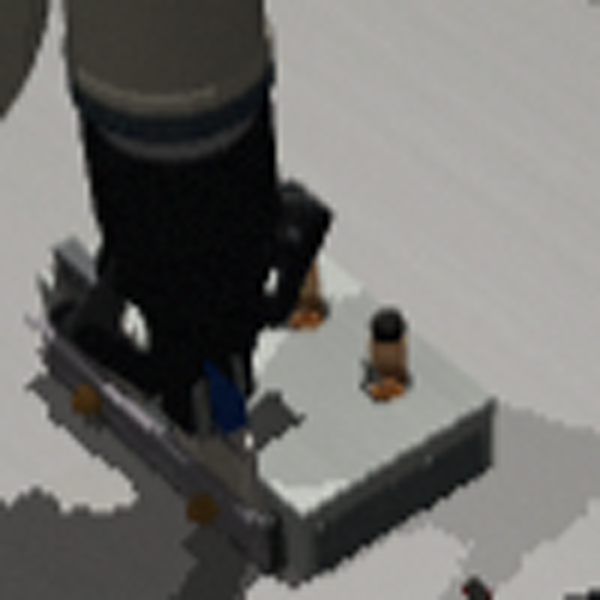

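The holder is seated behind the lip at (235,450) in the crop. The hard stop came at TCP 0.0641, where 0.064 was predicted, and the push is steady at about 15.6 N without slip.

```bash
python3 -c "
from h import *
print(robot.hand_in());st()"
```

```text
the job is handed in; nothing more can be done
None
the job is handed in; nothing more can be done
```

The blue holder is pressed home in the empty bay with the strip at its hard stop, still gripped at about 34 N and pushed down with about 16 N, and the job is handed in; no verdict came back, and I did not re-measure the yellow holder, vials or beaker at the end.

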